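Hang the guard door on the dust hood and lock it

ROBOT

A 6-joint arm with a two-finger parallel gripper is mounted at the origin on a cart in front of the work surface, level with it; the furniture and walls round the work are solid. World frame = base frame: x ahead of the robot, y to its left, z up, the work surface at z = 0. Lengths are in mm, angles in rad, forces in N, time in s.
With the tool pointing down it reaches from about 350 to 850 mm from the base axis. Payload 8.1 kg.
Tool frame: the origin (TCP) lies between the finger pads; the fingertips stand 19 mm ahead of it and the grasp point (between the pads) is the TCP (arm.tip_reach is the z of the fingertips in the tool frame, in mm); z points along the fingers, y is the direction in which the jaws open and shut (so a half turn about z gives the same grasp; the last joint's range is limited). The gripper opens to 85 mm and grips with 20 to 120 N. Pads are 22 mm wide; open, the fingers measure 114 mm over their backs; the gripper's body (76 mm by 85 mm) begins 54 mm behind the grasp point. The pads swing forward as they close: fully open they stand 13 mm farther back than shut.
Start: joints at [1.093, 0.13, 1.488, -0, 1.523, -0.085], TCP at [229.645, 554.318, 250.292] pointing down, gripper open.
Joint ranges: [-2.96, 2.96], [-0.89, 2.26], [0.02, 2.5], [-1.34, 4.48], [0, 2.73], [-2.66, 2.66]. Speed limits (rad/s): [2.39, 2.39, 2.79, 3.14, 3.14, 3.14].

INTERFACE

Orientations are given as a 3x3 rotation matrix whose columns are the frame's x, y, z axes.
In Python, from rig import arm gives the robot as it stands.
- The arm moves only by the shell command python3 -m pendant 'ROWS' [OPENING] [FORCE]. ROWS is JSON, a list of rows, each an object of numbers: "tx", "ty", "tz": the shift along the tool's x, y, z in m; "wx", "wy", "wz": the turn, a rotation vector about the tool's x, y, z in degrees. In form: [{"tx": .., "ty": .., "tz": .., "wx": .., "wy": .., "wz": ..}, ...]. A call has 1 to 20 rows; each row shifts and turns the commanded pose from where the row before left it, along the tool's axes as they then stand; what a row does not reach is not made up. A row lasts 1/12 s, in which the tool goes at most 41.7 mm and 7.16 degrees, less where a joint would pass 70% of its speed; a pose out of reach is approached as far as the arm can. A call is refused whole if a number of a shift passes 0.0417 or a number of a turn 7.16, either way. A call with a gripper value outside its range is refused whole. OPENING is the finger opening in m, from 0 to 0.0854, set as the call begins (- or left out, the last holds). The fingers move at their own pace and stop on an object; FORCE is the grip in N (left out, the last holds). Time passes only in rows, so rows that do not move let the fingers close. It gives the time, the measured TCP pose, the force and the opening at its end, in the units of the state.
- arm.sense(): the state, without advancing time (a new reading comes with each control period).
- arm.snapshot(name): name is "scene" or "top" or "wrist"; returns a dict with "color" (480x640x3 uint8, red, green, blue), "depth" (480x640 float32, mm along the optical axis (not along the pixel's ray), 0 where there is no reading), "mtx" (3x3 intrinsics, pixels), "k1" (the pictures are not rectified: a ray, as slopes to the right and down, at radius r is drawn at 1 + k1 r^2 times it, then the intrinsics apply), "world_from_camera" (4x4, takes a point from camera to world coordinates). Camera axes: x right, y down, z forward; pixel columns grow to the right and rows downward; lengths in mm; the calibration is good to about 2 mm. A picture is of the moment at which its call begins.
- arm.close_job(): hands the job in, once; it reports no verdict.
The state is a dict: "time_s": time; "joints": joint angles; "joint_velocities": joint speeds; "effort": joint torques, N m; "tcp_pos": TCP position; "tcp_rot": TCP orientation; "wrist_force": force on the tool from outside, world axes, zero at the start; "torque": the same for the moment, N m; "gripper_width": finger opening in mm.
Only numpy, scipy, OpenCV 4.12 (cv2) and the standard library are available. Lean on these libraries where they do the work, as an engineer would, in place of code of your own. Each camera call takes 0.05 s, during which the arm holds its last target. There are 200 camera calls.

TASK

Refit the guard door of the small dust hood: first swing the hood's locking bar well out of the way, about square to the front, then lift the door out of its wooden stand and, with the door standing wide open (about square to the hood's front), lower it without dropping it so that both hinge knuckles sit fully down on their pins, and let go. Then push the door fully shut and swing the locking bar back across it as far as it goes. Leave the brass pot and the blue wax block where they are.

Things in the scene. Friction and masses are not known exactly. Their poses are not given: they have to be found in the camera images.
- hood: Fixed grey steel box, 110 deep (x) x 150 wide (y) x 140 mm high, open at the front, rim at x = -55 mm. Origin: centre of its underside; -x points out of the front (roughly to the robot), z up. Two hinge pins, one above the other, at its front right (-y) corner, a locking bar at its left. Rubber stops (left rim) hold the shut door's mid-plane at x = -66 mm.
- pin_upper (a point): Foot (seat) of the upper hinge pin, 112 mm above the worktop, at hood x = -66, y = -85 mm. The upright pin rises 16 mm from here: 8 mm thick for 9 mm, then tapers to a 2.4 mm tip. Its bracket reaches 10 mm below this point and runs backwards (hood +x), so a knuckle comes in from the front or the right.
- pin_lower (a point): Foot (seat) of the lower hinge pin, the same pin 72 mm straight below the upper one, 40 mm above the worktop.
- door: Loose upright door, 0.3 kg: aluminium frame, amber window, 8 thick (x) x 138 wide (y) x 130 mm high. Origin: middle of the underside; z up. Knuckles at its -y edge, black lug on top. Starts upright in the stand, underside 10 mm above the worktop; hung: 12 mm. Shut, its axes are parallel to the hood's; it opens anticlockwise from above: wide open its yaw is the hood's + 1.57.
- door_grip (a point): Centre of the door's black lifting lug: 12 thick (door x) x 44 wide (door y) x 28 mm high, its top 158 mm above the panel's underside; this point is 144 mm above the underside. Take it from above across its thickness. Axes as the door's.
- knuckle_upper (a point): Centre of the lower mouth of the upper hinge knuckle: an upright steel tube, outside 18, hole 10 mm, 14 mm high, at door y = -83 mm, 100 mm above the panel's underside. Axes as the door's. Seated when at pin_upper.
- knuckle_lower (a point): The same for the lower knuckle, 28 mm above the panel's underside. Seated when at pin_lower. To be hung, the door must come in at the side of the pins lifted by 17 to 45 mm above its seated height, and then go straight down.
- stand: Fixed wooden stand for the door, 80 x 100 x 33 mm, with a slot 10 mm wide along its y axis whose floor is 10 mm and whose edges are 33 mm above the worktop. The door's y runs along the slot. Origin: centre of its underside.
- bar (a joint): Angle of the locking bar about its upright pivot, 0 to 1.9 rad: 0 when it lies across the hood's front (pointing along the hood's -y axis, in front of the shut door), 1.57 when it points straight out of the front (hood -x). Turns with slight friction (0.5 N at the post) and stays where it is left. At the start it stands in the door's way.
- bar_pivot (a point): Pivot of the locking bar, at hood x = -80, y = 86 mm, 110 mm above the worktop. The bar is 8 wide, 10 mm high (105 to 115 mm above the worktop) and 70 mm long from here.
- bar_post (a point): Middle of the upright red post on the locking bar by which it is pushed: 14 mm diameter, from 121 to 169 mm above the worktop, 55 mm from the pivot's axis; this point is 150 mm above the worktop. It turns with the bar.
- pot_mid (a point): Bystander: middle of a small lidded brass pot, 30 mm diameter, 44 mm high, loose on the worktop.
- wax_mid (a point): Bystander: middle of a blue wax block, 30 x 50 x 18 mm, loose on the worktop.
Not all that is in view belongs to the job. Of the things that look like the door, the larger one is meant.

How it is judged (in metres and radians):
On the way, in this order (a step that is already met when the one before it is completed fails the run):
1. the locking bar is swung out of the way (past 1.3 rad) (value of joint bar above 1.3 rad), for 0.2 s.
2. both knuckles are seated on their pins, the door stands open by more than 0.6 rad and is released (distance between knuckle_upper and pin_upper below 0.005 m and distance between knuckle_lower and pin_lower below 0.005 m and angle between the x axis of door and the x axis of hood, either way round above 0.6 rad and contact force between the fingers and door below 0.1 N), for 0.2 s.
3. the hung door is pushed shut (distance between knuckle_upper and pin_upper below 0.005 m and distance between knuckle_lower and pin_lower below 0.005 m and angle between the x axis of door and the x axis of hood, either way round below 0.08 rad), for 0.2 s.
4. the locking bar is back across the door (value of joint bar below 0.2 rad), for 0.2 s.
At the end, for the whole second after the job is handed in: Both knuckles within 5 mm of their pin seats, the door within 0.08 rad of parallel to the hood's front, the locking bar within 0.2 rad of lying across it, the door at rest (all of step 3 and value of joint bar below 0.2 rad and linear speed of door below 0.02 m/s); the robot touches nothing.
It fails at once if the door is dropped onto its pins (faster than 0.4 m/s within 30 mm of the seat) (distance between knuckle_upper and pin_upper below 0.03 m and linear speed of door above 0.4 m/s and angle between the x axis of door and the x axis of hood, either way round above 0.6 rad).
It fails at once if the brass pot is moved by more than 40 mm (distance of pot_mid from where it was at the start of the episode above 0.04 m).
It fails at once if the wax block is moved by more than 40 mm (distance of wax_mid from where it was at the start of the episode above 0.04 m).
It also fails if it takes over 72 s, if anything falls off the work surface, if the arm or the gripper's body presses on something with over 40 N, if the wrist force passes 120 N, or if a joint passes its speed limit or range.

## Working session

There is one attempt and no reset: what is moved stays moved. The work goes in short steps, Python scripts to look and compute and a shell command to move; the robot and the scene stay as the last step left them, time stands still between calls to the robot, and variables do not carry over. Pictures are saved under pics/ and viewed, about 8 in all and at most 12, crops included, and the job is handed in when it is done.

```bash
ls; mkdir -p pics; cat > h.py <<'E'
import numpy as np, cv2
from rig import arm
def snap(n):
    s=arm.snapshot(n); np.savez('pics/%s.npz'%n,**s); return s
def load(n): return dict(np.load('pics/%s.npz'%n))
def pts(s):
    K=s['mtx'];k1=float(s['k1'])
    v,u=np.mgrid[0:480,0:640]
    x=(u-K[0,2])/K[0,0];y=(v-K[1,2])/K[1,1]
    rd=np.hypot(x,y);r=rd.copy()
    for _ in range(8): r=rd/(1+k1*r*r)
    f=1/(1+k1*r*r);x=x*f;y=y*f
    ray=np.dstack([x,y,np.ones_like(x)])
    T=s['world_from_camera'];R=T[:3,:3]
    return (ray*s['depth'][...,None])@R.T+T[:3,3], ray@R.T, T[:3,3]
def plane(s,u,v,z):
    _,d,o=pts(s); d=d[v,u]; return o+d*(z-o[2])/d[2]
def proj(s,P):
    T=np.linalg.inv(s['world_from_camera']);p=T[:3,:3]@np.array(P,float)+T[:3,3]
    x,y=p[:2]/p[2];f=1+float(s['k1'])*(x*x+y*y);K=s['mtx']
    return K[0,0]*x*f+K[0,2],K[1,1]*y*f+K[1,2]
E
python3 - <<'E'
from h import *
a=snap('scene');b=snap('top')
for n,s in(('scene',a),('top',b)): cv2.imwrite(f'pics/{n}1.png',s['color'][...,::-1]); print(s['world_from_camera'].round(2),s['mtx'],s['k1'])
print(arm.sense())
E
```

```text
pics
[[ 6.80000e-01 -4.00000e-01  6.10000e-01 -6.56050e+02]
 [-7.30000e-01 -3.80000e-01  5.60000e-01 -1.05609e+03]
 [ 1.00000e-02 -8.30000e-01 -5.60000e-01  1.18320e+03]
 [ 0.00000e+00  0.00000e+00  0.00000e+00  1.00000e+00]] [[596.68552835   0.         324.13062994]
 [  0.         596.68552835 237.03345903]
 [  0.           0.           1.        ]] -0.18224758561478202
[[-0.00000e+00 -9.90000e-01  1.40000e-01  3.06760e+02]
 [-1.00000e+00 -0.00000e+00 -1.00000e-02  1.73200e+01]
 [ 1.00000e-02 -1.40000e-01 -9.90000e-01  1.45907e+03]
 [ 0.00000e+00  0.00000e+00  0.00000e+00  1.00000e+00]] [[491.47463071   0.         330.81441522]
 [  0.         491.47463071 236.17911214]
 [  0.           0.           1.        ]] 0.027194105642664872
{'time_s': 0.1, 'joints': array([ 1.09263361e+00,  1.31059965e-01,  1.48917635e+00,  1.75743037e-05,
        1.52304214e+00, -8.53713248e-02]), 'joint_velocities': array([-0.00058453, -0.00056225, -0.00246333, -0.00064109,  0.00139693,
       -0.00039939]), 'effort': array([ 1.56592101e-03, -5.70949924e+01, -5.01941192e+01, -1.15580947e-04,
        8.03706382e-03,  4.07323319e-05]), 'tcp_pos': array([229.39888009, 553.89915   , 249.36138598]), 'tcp_rot': array([[-9.23843812e-01,  3.82768841e-01, -7.91308263e-04],
       [ 3.82769625e-01,  9.23842626e-01, -1.48865413e-03],
       [ 1.61233889e-04, -1.67817267e-03, -9.99998579e-01]]), 'wrist_force': array([-0.7932088 ,  0.955774  , -0.19829488]), 'torque': array([ 0.00744316, -0.05497131, -0.00902218]), 'gripper_width': 85.39107031188448}
```

View pics/scene1.png

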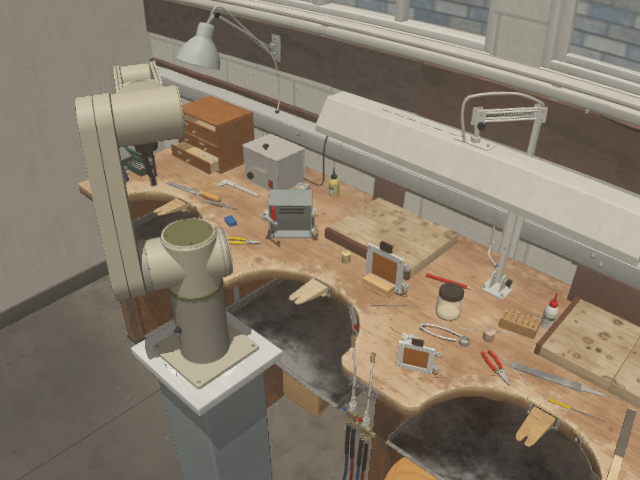

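View pics/top1.png

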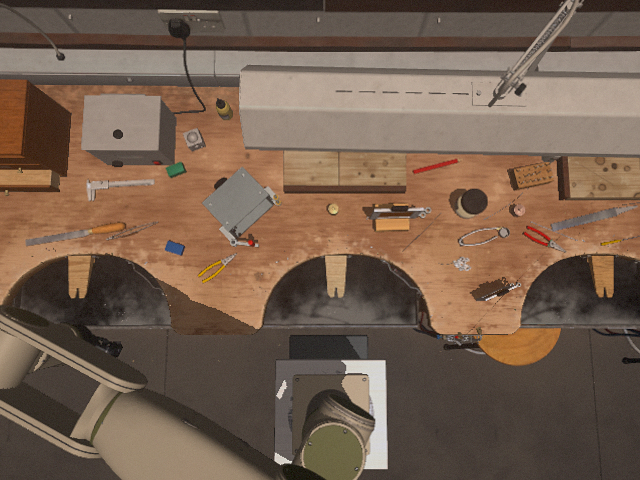

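Scene: hood at scene (290,213) / top (238,205). Door candidates: the larger at scene (386,265) / top (400,212) in its wooden stand, and a smaller decoy at scene (417,355) / top (497,290). Brass pot at top (333,209). Blue wax at top (175,247), with a green block as a decoy. I choose the larger door in the stand and will check it in a close crop.

```bash
python3 - <<'E'
from h import *
a=load('scene');b=load('top')
def c(s,x,y,w,h,W,H): return cv2.resize(s['color'][y:y+h,x:x+w,::-1],(W,H),interpolation=cv2.INTER_CUBIC)
A=np.hstack([c(a,250,175,80,60,400,300),c(a,350,230,80,60,400,300)])
B=np.hstack([c(b,190,160,100,75+25,400,300*4//3)[:300],c(b,360,185,80,60,400,300)])
cv2.imwrite('pics/crop2.png',np.vstack([A,B]))
P,_,_=pts(b)
for u,v in [(238,200),(400,207),(400,210),(392,225),(333,209),(175,247),(252,242),(225,182),(276,198)]: print((u,v),P[v,u].round(0))
E
```

```text
(238, 200) [590. 253. 139.]
(400, 207) [ 565. -185.  169.]
(400, 210) [ 558. -185.  165.]
(392, 225) [ 538. -181.   36.]
(333, 209) [584.  -8.  43.]
(175, 247) [475. 455.  18.]
(252, 242) [471. 209. 164.]
(225, 182) [639. 289. 142.]
(276, 198) [601. 152. 113.]
```

View pics/crop2.png

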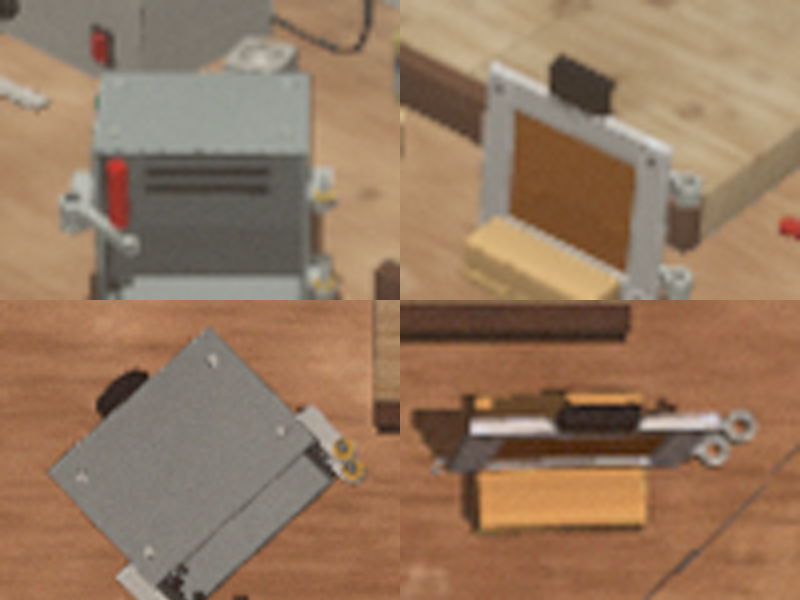

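The crop confirms the larger door (black lug, knuckles at its right, world -y) standing in the wooden stand. The hood's front faces down and right in the top view, with the two pins at its right corner and the red post in front of its left corner. Next I measure them.

```bash
cat > m.py <<'E'
from h import *
b=load('top');P,_,_=pts(b)
def R(mask): return P[mask]
X,Y,Z=P[...,0],P[...,1],P[...,2]
m=(Z>128)&(Z<150)&(abs(X-590)<150)&(abs(Y-250)<120)
m=cv2.morphologyEx(m.astype(np.uint8),cv2.MORPH_OPEN,np.ones((5,5)))>0
r=cv2.minAreaRect(P[m][:,:2].astype(np.float32)); print('roof',r,np.median(Z[m]),cv2.boxPoints(r).round(0).tolist())
c=b['color'].astype(int)
red=(c[...,0]>130)&(c[...,1]<70)&(abs(X-480)<80)&(abs(Y-210)<80)
print('red',red.sum(),np.median(P[red],0),P[red][Z[red]>155].mean(0) )
blue=(c[...,2]>c[...,0]+40)&(abs(X-475)<50)&(abs(Y-455)<60);print('wax',P[blue].mean(0))
m=(Z>15)&(Z<60)&(abs(X-584)<40)&(abs(Y+8)<40);print('pot',P[m].mean(0))
reg=(abs(X-555)<50)&(abs(Y+200)<110)
for nm,m in(('lug',reg&(Z>155)&(Z<185)),('top',reg&(Z>132)&(Z<148)),('stand',reg&(Z>25)&(Z<40))):
    q=P[m]; rr=cv2.minAreaRect(q[:,:2].astype(np.float32)); print(nm,len(q),q.mean(0).round(1),rr,cv2.boxPoints(rr).round().tolist())
q=P[reg&(Z>132)&(Z<185)]; print('panel fit',cv2.fitLine(q[:,:2].astype(np.float32),cv2.DIST_HUBER,0,.01,.01).ravel())
E
python3 m.py
```

```text
roof ((593.8929443359375, 262.0634765625), (110.61775207519531, 149.50376892089844), 43.15765380859375) 139.70196990484692 [[502.0, 279.0], [605.0, 170.0], [685.0, 245.0], [583.0, 354.0]]
red 19 [470.79584332 213.67799858 167.57362306] [470.52244494 213.80377231 167.91227642]
wax [473.85749202 458.8473024   17.17740662]
pot [585.18121241  -6.77538708  35.67039381]
lug 82 [ 562.6 -182.8  166.3] ((562.5737915039062, -183.3452606201172), (12.621057510375977, 42.364871978759766), 0.24450212717056274) [[556.0, -162.0], [556.0, -205.0], [569.0, -205.0], [569.0, -162.0]]
top 121 [ 563.1 -183.   138.6] ((563.025390625, -184.0894775390625), (10.525293350219727, 136.4044647216797), 2.178755283355713) [[555.0, -116.0], [560.0, -252.0], [571.0, -252.0], [566.0, -116.0]]
stand 577 [ 554.1 -177.6   32.4] ((563.0121459960938, -183.19390869140625), (79.4366683959961, 132.90036010742188), 1.001370906829834) [[522.0, -117.0], [524.0, -250.0], [604.0, -249.0], [602.0, -116.0]]
panel fit [ 2.0374395e-02 -9.9979240e-01  5.6251782e+02 -1.8286954e+02]
```

```bash
cat > to.py <<'E'
import sys,numpy as np
from rig import arm
s=arm.sense();R=s['tcp_rot'];p=s['tcp_pos']
t=np.array([float(v) for v in sys.argv[1:4]])
d=R.T@(t-p); yaw=np.degrees(np.arctan2(R[1,1],R[0,1]))
print('t',round(s['time_s'],2),'pos',p.round(1),'yaw_y',yaw.round(2),'tiltz',R[:,2].round(4),'delta tool',d.round(1),'f',s['wrist_force'].round(1),'w',round(s['gripper_width'],1),'q',s['joints'].round(2))
E
python3 -m pendant '[{"wz":7.15},{"wz":7.15},{"wz":7.15},{"wz":7.15},{"wz":7.15},{"wz":7.15},{"wz":7.15},{"wz":7.15},{"wz":7.15},{"wz":7.15},{"wz":7.15},{"wz":7.15},{"wz":7.15},{}]' 0.05
python3 -m pendant '[{"tx":-0.012,"ty":0.022},{"tx":-0.012,"ty":0.022},{"tx":-0.012,"ty":0.022},{"tx":-0.012,"ty":0.022},{"tx":-0.012,"ty":0.022},{"tx":-0.012,"ty":0.022},{"tx":-0.012,"ty":0.022},{"tx":-0.012,"ty":0.022},{"tx":-0.012,"ty":0.022},{"tx":-0.012,"ty":0.022},{"tx":-0.012,"ty":0.022},{"tx":-0.012,"ty":0.022},{"tx":-0.012,"ty":0.022},{"tx":-0.012,"ty":0.022},{"tx":-0.012,"ty":0.022},{},{}]' 
python3 to.py 470.5 213.8 150
```

```text
t 0.1 pos [229.4 553.9 249.4] yaw_y 67.49 tiltz [-8.0e-04 -1.5e-03 -1.0e+00] delta tool [-352.9 -221.7   99.7] f [-0.8  1.  -0.2] w 85.4 q [ 1.09  0.13  1.49  0.    1.52 -0.09]schema error: expected keys tx, ty, tz, wx, wy, wz
schema error: expected keys tx, ty, tz, wx, wy, wz
```

```bash

python3 -m pendant '[{"tx":0,"ty":0,"tz":0,"wx":0,"wy":0,"wz":7.15},{"tx":0,"ty":0,"tz":0,"wx":0,"wy":0,"wz":7.15},{"tx":0,"ty":0,"tz":0,"wx":0,"wy":0,"wz":7.15},{"tx":0,"ty":0,"tz":0,"wx":0,"wy":0,"wz":7.15},{"tx":0,"ty":0,"tz":0,"wx":0,"wy":0,"wz":7.15},{"tx":0,"ty":0,"tz":0,"wx":0,"wy":0,"wz":7.15},{"tx":0,"ty":0,"tz":0,"wx":0,"wy":0,"wz":7.15},{"tx":0,"ty":0,"tz":0,"wx":0,"wy":0,"wz":7.15},{"tx":0,"ty":0,"tz":0,"wx":0,"wy":0,"wz":7.15},{"tx":0,"ty":0,"tz":0,"wx":0,"wy":0,"wz":7.15},{"tx":0,"ty":0,"tz":0,"wx":0,"wy":0,"wz":7.15},{"tx":0,"ty":0,"tz":0,"wx":0,"wy":0,"wz":7.15},{"tx":0,"ty":0,"tz":0,"wx":0,"wy":0,"wz":7.15}]' 0.05
python3 -m pendant '[{"tx":-0.016,"ty":0.03,"tz":0,"wx":0,"wy":0,"wz":0},{"tx":-0.016,"ty":0.03,"tz":0,"wx":0,"wy":0,"wz":0},{"tx":-0.016,"ty":0.03,"tz":0,"wx":0,"wy":0,"wz":0},{"tx":-0.016,"ty":0.03,"tz":0,"wx":0,"wy":0,"wz":0},{"tx":-0.016,"ty":0.03,"tz":0,"wx":0,"wy":0,"wz":0},{"tx":-0.016,"ty":0.03,"tz":0,"wx":0,"wy":0,"wz":0},{"tx":-0.016,"ty":0.03,"tz":0,"wx":0,"wy":0,"wz":0},{"tx":-0.016,"ty":0.03,"tz":0,"wx":0,"wy":0,"wz":0},{"tx":-0.016,"ty":0.03,"tz":0,"wx":0,"wy":0,"wz":0},{"tx":-0.016,"ty":0.03,"tz":0,"wx":0,"wy":0,"wz":0},{"tx":0,"ty":0,"tz":0,"wx":0,"wy":0,"wz":0},{"tx":0,"ty":0,"tz":0,"wx":0,"wy":0,"wz":0}]' 
python3 to.py 470.5 213.8 150
```

```text
time_s: 1.18
tcp_pos: [229.5, 554.0, 249.6]
tcp_rot: [[0.435, 0.9, -0.001], [0.9, -0.435, -0.001], [-0.001, -0.0, -1.0]]
wrist_force: [0.8, 1.1, -1.1]
gripper_width: 50.1
time_s: 2.18
tcp_pos: [432.4, 279.4, 249.9]
tcp_rot: [[0.433, 0.901, -0.001], [0.901, -0.433, -0.0], [-0.001, -0.001, -1.0]]
wrist_force: [0.3, 0.8, -0.0]
gripper_width: 50.2
t 2.18 pos [432.4 279.4 249.9] yaw_y -25.66 tiltz [-7.e-04 -3.e-04 -1.e+00] delta tool [-42.6  62.8  99.9] f [ 0.3  0.8 -0. ] w 50.2 q [ 0.47 -0.1   1.72  0.    1.52  0.92]
```

```bash

python3 -m pendant '[{"tx":-0.0142,"ty":0.021,"tz":0,"wx":0,"wy":0,"wz":0},{"tx":-0.0142,"ty":0.021,"tz":0,"wx":0,"wy":0,"wz":0},{"tx":-0.0142,"ty":0.021,"tz":0,"wx":0,"wy":0,"wz":0},{"tx":0,"ty":0,"tz":0.01,"wx":0,"wy":0,"wz":0},{"tx":0,"ty":0,"tz":0.02,"wx":0,"wy":0,"wz":0},{"tx":0,"ty":0,"tz":0.02,"wx":0,"wy":0,"wz":0},{"tx":0,"ty":0,"tz":0.02,"wx":0,"wy":0,"wz":0},{"tx":0,"ty":0,"tz":0.02,"wx":0,"wy":0,"wz":0},{"tx":0,"ty":0,"tz":0.01,"wx":0,"wy":0,"wz":0},{"tx":0,"ty":0,"tz":0,"wx":0,"wy":0,"wz":0}]' 
python3 -m pendant '[{"tx":0,"ty":-0.006,"tz":0,"wx":0,"wy":0,"wz":0},{"tx":0,"ty":-0.006,"tz":0,"wx":0,"wy":0,"wz":0},{"tx":0,"ty":-0.006,"tz":0,"wx":0,"wy":0,"wz":0},{"tx":0,"ty":-0.006,"tz":0,"wx":0,"wy":0,"wz":0},{"tx":0,"ty":-0.006,"tz":0,"wx":0,"wy":0,"wz":0},{"tx":0,"ty":-0.006,"tz":0,"wx":0,"wy":0,"wz":0},{"tx":0,"ty":-0.006,"tz":0,"wx":0,"wy":0,"wz":0},{"tx":0.001,"ty":-0.006,"tz":0,"wx":0,"wy":0,"wz":0},{"tx":0.001,"ty":-0.006,"tz":0,"wx":0,"wy":0,"wz":0},{"tx":0.001,"ty":-0.005,"tz":0,"wx":0,"wy":0,"wz":0},{"tx":0,"ty":0,"tz":0,"wx":0,"wy":0,"wz":0},{"tx":0,"ty":0.012,"tz":0,"wx":0,"wy":0,"wz":0},{"tx":0,"ty":0,"tz":0,"wx":0,"wy":0,"wz":0}]' 
python3 - <<'E'
from h import *
snap('top')
E
python3 m.py|grep red; python3 to.py 563 -183 250
python3 -c "
from h import *
cv2.imwrite('pics/t3.png',load('top')['color'][150:300,150:450,::-1])"
```

```text
time_s: 3.02
tcp_pos: [467.7, 215.8, 147.0]
tcp_rot: [[0.429, 0.903, -0.005], [0.903, -0.429, -0.001], [-0.004, -0.004, -1.0]]
wrist_force: [-0.1, 0.2, -0.5]
gripper_width: 49.9
time_s: 4.1
tcp_pos: [430.6, 237.7, 150.4]
tcp_rot: [[0.43, 0.903, 0.001], [0.903, -0.43, -0.0], [0.0, 0.001, -1.0]]
wrist_force: [-0.2, 0.7, 0.5]
gripper_width: 50.1
red 0 [nan nan nan] [nan nan nan]
t 4.15 pos [430.1 237.8 150.3] yaw_y -25.5 tiltz [ 4.e-04 -2.e-04 -1.e+00] delta tool [-322.6  301.1  -99.5] f [ 0.5  0.4 -0.2] w 50.0 q [ 0.4  -0.09  1.9  -0.    1.33  0.85]
  return _methods._mean(a, axis=axis, dtype=dtype,
  ret = um.true_divide(
m.py:10: RuntimeWarning: Mean of empty slice.
  print('red',red.sum(),np.median(P[red],0),P[red][Z[red]>155].mean(0) )
```

```bash

python3 -m pendant '[{"tx":0,"ty":0,"tz":-0.015,"wx":0,"wy":0,"wz":0},{"tx":0,"ty":0,"tz":-0.03,"wx":0,"wy":0,"wz":0},{"tx":0,"ty":0,"tz":-0.03,"wx":0,"wy":0,"wz":0},{"tx":0,"ty":0,"tz":-0.025,"wx":0,"wy":0,"wz":0},{"tx":-0.0268,"ty":0.025,"tz":0,"wx":0,"wy":0,"wz":0},{"tx":-0.0268,"ty":0.025,"tz":0,"wx":0,"wy":0,"wz":0},{"tx":-0.0268,"ty":0.025,"tz":0,"wx":0,"wy":0,"wz":0},{"tx":-0.0268,"ty":0.025,"tz":0,"wx":0,"wy":0,"wz":0},{"tx":-0.0268,"ty":0.025,"tz":0,"wx":0,"wy":0,"wz":0},{"tx":-0.0268,"ty":0.025,"tz":0,"wx":0,"wy":0,"wz":0},{"tx":-0.0268,"ty":0.025,"tz":0,"wx":0,"wy":0,"wz":0},{"tx":-0.0268,"ty":0.025,"tz":0,"wx":0,"wy":0,"wz":0},{"tx":-0.0268,"ty":0.025,"tz":0,"wx":0,"wy":0,"wz":0},{"tx":-0.0268,"ty":0.025,"tz":0,"wx":0,"wy":0,"wz":0},{"tx":-0.0268,"ty":0.025,"tz":0,"wx":0,"wy":0,"wz":0},{"tx":-0.0268,"ty":0.025,"tz":0,"wx":0,"wy":0,"wz":0},{"tx":0,"ty":0,"tz":0,"wx":0,"wy":0,"wz":-6.7},{"tx":0,"ty":0,"tz":0,"wx":0,"wy":0,"wz":-6.7},{"tx":0,"ty":0,"tz":0,"wx":0,"wy":0,"wz":-6.7},{"tx":0,"ty":0,"tz":0,"wx":0,"wy":0,"wz":-6.7}]' 
python3 - <<'E'
from h import *
snap('top');w=snap('wrist')
P,_,_=pts(w);X,Y,Z=P[...,0],P[...,1],P[...,2]
cv2.imwrite('pics/w4.png',w['color'][...,::-1])
reg=(abs(X-563)<60)&(abs(Y+190)<120)
for nm,m in(('lug',reg&(Z>158)&(Z<180)),('top',reg&(Z>134)&(Z<146))):
    q=P[m]
    if len(q)>5:
        rr=cv2.minAreaRect(q[:,:2].astype(np.float32)); print(nm,len(q),q.mean(0).round(1),rr)
E
python3 m.py 2>/dev/null|grep -E 'red|pot'; python3 to.py 563 -183 250
```

```text
time_s: 5.82
tcp_pos: [561.6, -182.0, 249.7]
tcp_rot: [[-0.028, 1.0, -0.001], [1.0, 0.028, 0.0], [0.001, -0.001, -1.0]]
wrist_force: [-0.1, 0.8, 0.3]
gripper_width: 50.2
lug 1112 [ 563.1 -182.4  166.5] ((563.3283081054688, -184.32510375976562), (11.530497550964355, 43.58971405029297), 1.961746335029602)
top 1155 [ 562.8 -170.6  139.1] ((562.5459594726562, -184.28073120117188), (11.29013442993164, 136.54710388183594), 0.4867516756057739)
red 20 [433.46072774 236.49003257 167.8626802 ] [433.01044349 236.17805904 167.82776926]
pot [585.03963718  -6.76118665  35.88851896]
t 5.92 pos [ 561.7 -181.6  249.9] yaw_y 1.42 tiltz [-7.e-04  3.e-04 -1.e+00] delta tool [-1.4  1.3 -0.1] f [-0.5  0.1 -0.7] w 49.9 q [-0.4   0.11  1.52  0.    1.52 -0.42]
```

View pics/w4.png

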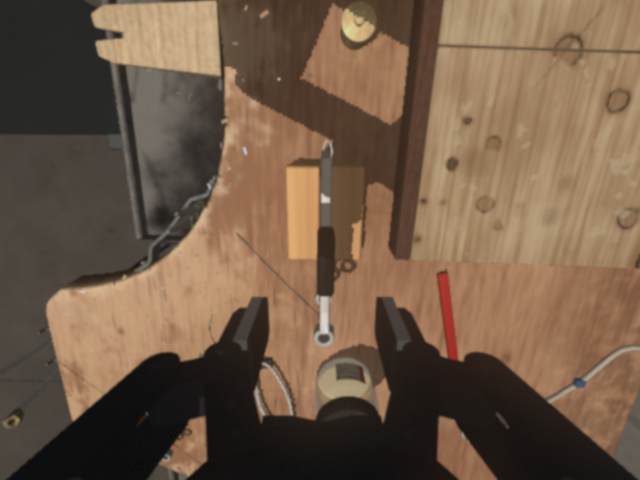

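The wrist view shows the lug at (326,262) between the jaws, the upper knuckle at (323,335), and the pot clear at (358,20). The bar post is now at about 1.66 rad. I go down and grip.

```bash

python3 -m pendant '[{"tx":-0.0026,"ty":0.0014,"tz":0.014,"wx":0,"wy":0,"wz":0},{"tx":0,"ty":0,"tz":0.02,"wx":0,"wy":0,"wz":0},{"tx":0,"ty":0,"tz":0.02,"wx":0,"wy":0,"wz":0},{"tx":0,"ty":0,"tz":0.02,"wx":0,"wy":0,"wz":0},{"tx":0,"ty":0,"tz":0.014,"wx":0,"wy":0,"wz":0},{"tx":0,"ty":0,"tz":0.006,"wx":0,"wy":0,"wz":0},{"tx":0,"ty":0,"tz":0,"wx":0,"wy":0,"wz":0}]' 
python3 -m pendant '[{"tx":0,"ty":0,"tz":0,"wx":0,"wy":0,"wz":0},{"tx":0,"ty":0,"tz":0,"wx":0,"wy":0,"wz":0},{"tx":0,"ty":0,"tz":0,"wx":0,"wy":0,"wz":0},{"tx":0,"ty":0,"tz":0,"wx":0,"wy":0,"wz":0},{"tx":0,"ty":0,"tz":0,"wx":0,"wy":0,"wz":0},{"tx":0,"ty":0,"tz":0,"wx":0,"wy":0,"wz":0}]' 0.0 60
python3 to.py 563 -184.2 260
```

```text
time_s: 6.5
tcp_pos: [561.8, -183.1, 153.3]
tcp_rot: [[-0.021, 1.0, -0.004], [1.0, 0.021, 0.002], [0.002, -0.004, -1.0]]
wrist_force: [-0.2, -0.2, 0.4]
gripper_width: 50.0
time_s: 7.0
tcp_pos: [564.2, -184.0, 157.9]
tcp_rot: [[-0.023, 1.0, 0.003], [1.0, 0.023, -0.001], [-0.001, 0.003, -1.0]]
wrist_force: [0.4, -0.2, 7.0]
gripper_width: 11.3
t 7.0 pos [ 564.2 -184.   157.9] yaw_y 1.34 tiltz [ 0.0026 -0.0011 -1.    ] delta tool [  -0.3   -1.  -102.1] f [ 0.4 -0.2  7. ] w 11.3 q [-0.4   0.17  1.61  0.    1.35 -0.42]
```

```bash

python3 -m pendant '[{"tx":0,"ty":-0.0005,"tz":-0.006,"wx":0,"wy":0,"wz":0},{"tx":0,"ty":0,"tz":-0.01,"wx":0,"wy":0,"wz":0},{"tx":0,"ty":0,"tz":-0.015,"wx":0,"wy":0,"wz":0},{"tx":0,"ty":0,"tz":-0.02,"wx":0,"wy":0,"wz":0},{"tx":0,"ty":0,"tz":-0.02,"wx":0,"wy":0,"wz":0},{"tx":0,"ty":0,"tz":-0.015,"wx":0,"wy":0,"wz":0},{"tx":0,"ty":0,"tz":-0.01,"wx":0,"wy":0,"wz":0},{"tx":0,"ty":0,"tz":-0.004,"wx":0,"wy":0,"wz":0}]' 
python3 -m pendant '[{"tx":0,"ty":0,"tz":0,"wx":0,"wy":0,"wz":-2},{"tx":0,"ty":0,"tz":0,"wx":0,"wy":0,"wz":-5},{"tx":0,"ty":0,"tz":0,"wx":0,"wy":0,"wz":-7.1},{"tx":0,"ty":0,"tz":0,"wx":0,"wy":0,"wz":-7.1},{"tx":0,"ty":0,"tz":0,"wx":0,"wy":0,"wz":-7.1},{"tx":0,"ty":0,"tz":0,"wx":0,"wy":0,"wz":-7.1},{"tx":0,"ty":0,"tz":0,"wx":0,"wy":0,"wz":-7.1},{"tx":0,"ty":0,"tz":0,"wx":0,"wy":0,"wz":-7.1},{"tx":0,"ty":0,"tz":0,"wx":0,"wy":0,"wz":-7.1},{"tx":0,"ty":0,"tz":0,"wx":0,"wy":0,"wz":-7.1},{"tx":0,"ty":0,"tz":0,"wx":0,"wy":0,"wz":-7.1},{"tx":0,"ty":0,"tz":0,"wx":0,"wy":0,"wz":-7.1},{"tx":0,"ty":0,"tz":0,"wx":0,"wy":0,"wz":-7.1},{"tx":0,"ty":0,"tz":0,"wx":0,"wy":0,"wz":-7.1},{"tx":0,"ty":0,"tz":0,"wx":0,"wy":0,"wz":-7.1},{"tx":0,"ty":0,"tz":0,"wx":0,"wy":0,"wz":-7.1},{"tx":0,"ty":0,"tz":0,"wx":0,"wy":0,"wz":-7.1},{"tx":0,"ty":0,"tz":0,"wx":0,"wy":0,"wz":-7.1},{"tx":0,"ty":0,"tz":0,"wx":0,"wy":0,"wz":-7.1},{"tx":0,"ty":0,"tz":0,"wx":0,"wy":0,"wz":-4}]' 
python3 -m pendant '[{"tx":0,"ty":0,"tz":0,"wx":0,"wy":0,"wz":0},{"tx":0,"ty":0,"tz":0,"wx":0,"wy":0,"wz":0}]' 
python3 to.py 517.9 74.2 258
```

```text
time_s: 7.67
tcp_pos: [563.3, -183.9, 258.6]
tcp_rot: [[-0.023, 1.0, 0.002], [1.0, 0.023, -0.001], [-0.001, 0.002, -1.0]]
wrist_force: [0.4, -0.8, -3.1]
gripper_width: 11.1
time_s: 9.33
tcp_pos: [567.3, -170.2, 254.7]
tcp_rot: [[-0.754, -0.657, -0.009], [-0.656, 0.754, -0.017], [0.018, -0.007, -1.0]]
wrist_force: [1.0, 0.2, -3.6]
gripper_width: 11.2
time_s: 9.5
tcp_pos: [568.4, -167.0, 254.8]
tcp_rot: [[-0.748, -0.663, -0.008], [-0.663, 0.748, -0.015], [0.016, -0.006, -1.0]]
wrist_force: [1.3, 0.3, -3.9]
gripper_width: 10.6
t 9.5 pos [ 568.4 -167.   254.8] yaw_y 131.54 tiltz [-0.0079 -0.0154 -0.9998] delta tool [-122.1  213.9   -6.5] f [ 1.3  0.3 -3.9] w 10.6 q [-0.36  0.11  1.5  -0.02  1.53 -2.66]
```

The last joint reached its range (-2.66) at the end of the turn. Moving towards the hood relieves it.

```bash

python3 -m pendant '[{"tx":-0.005,"ty":0.008,"tz":0,"wx":0,"wy":0,"wz":0},{"tx":-0.01,"ty":0.015,"tz":0,"wx":0,"wy":0,"wz":0},{"tx":-0.0143,"ty":0.0219,"tz":0,"wx":0,"wy":0,"wz":0},{"tx":-0.0143,"ty":0.0219,"tz":0,"wx":0,"wy":0,"wz":0},{"tx":-0.0143,"ty":0.0219,"tz":0,"wx":0,"wy":0,"wz":0},{"tx":-0.0143,"ty":0.0219,"tz":0,"wx":0,"wy":0,"wz":0},{"tx":-0.0143,"ty":0.0219,"tz":0,"wx":0,"wy":0,"wz":0},{"tx":-0.0143,"ty":0.0219,"tz":0,"wx":0,"wy":0,"wz":0},{"tx":-0.0143,"ty":0.0219,"tz":0,"wx":0,"wy":0,"wz":0},{"tx":-0.0143,"ty":0.0219,"tz":0,"wx":0,"wy":0,"wz":0},{"tx":-0.01,"ty":0.015,"tz":0,"wx":0,"wy":0,"wz":0},{"tx":-0.004,"ty":0.006,"tz":0,"wx":0,"wy":0,"wz":0},{"tx":0,"ty":0,"tz":0,"wx":0,"wy":0,"wz":0},{"tx":0,"ty":0,"tz":0,"wx":0,"wy":0,"wz":0}]' 
python3 to.py 517.9 74.2 190
python3 - <<'E'
from h import *
b=snap('top');w=snap('wrist')
cv2.imwrite('pics/w5.png',w['color'][...,::-1])
a=snap('scene');c=lambda s,x,y,w,h:cv2.resize(s['color'][y:y+h,x:x+w,::-1],(400,300),interpolation=cv2.INTER_CUBIC)
cv2.imwrite('pics/c5.png',np.vstack([cv2.resize(w['color'][...,::-1],(800,300)) if 0 else np.hstack([cv2.resize(w['color'][...,::-1],(400,300)),c(a,255,165,100,75)]),np.hstack([c(b,190,150,100,75),c(b,220,180,60,45)])]))
E
```

```text
time_s: 10.67
tcp_pos: [530.9, 91.0, 251.9]
tcp_rot: [[-0.749, -0.662, -0.006], [-0.662, 0.749, -0.017], [0.016, -0.009, -1.0]]
wrist_force: [1.0, -0.5, -2.8]
gripper_width: 11.0
t 10.67 pos [530.9  91.  251.9] yaw_y 131.49 tiltz [-0.006  -0.0168 -0.9998] delta tool [19.9 -3.4 62.2] f [ 1.  -0.5 -2.8] w 11.0 q [ 0.09 -0.03  1.65 -0.02  1.53 -2.21]
```

View pics/c5.png

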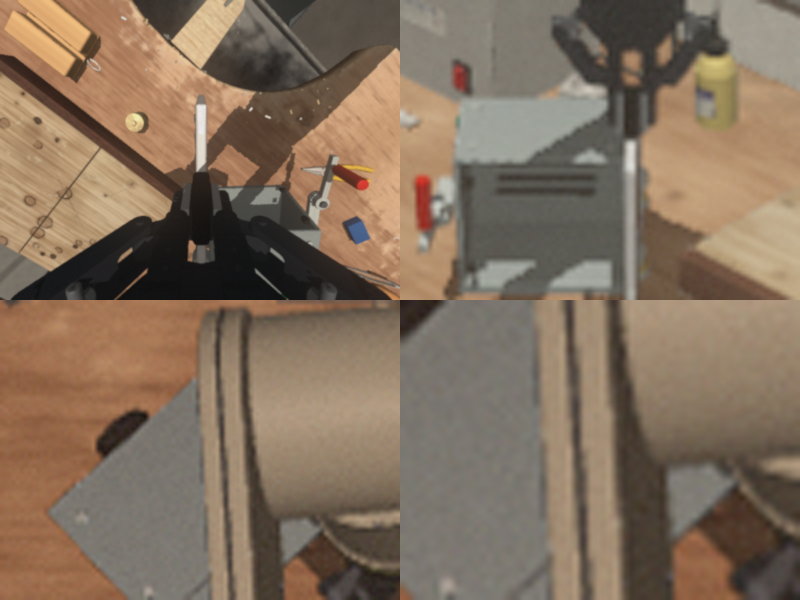

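The wrist crop shows the door gripped (panel end at full-image (320,180–270)), the pot clear at (215,195), and the bar out at (545,285). The tool is tilted about 1° after the range stop, so I correct that and check the door's pose in the grip.

```bash

python3 -m pendant '[{"tx":0.008,"ty":-0.001,"tz":0,"wx":-0.26,"wy":-0.46,"wz":-0.8},{"tx":0.008,"ty":-0.001,"tz":0,"wx":-0.26,"wy":-0.46,"wz":-0.8},{"tx":0.004,"ty":-0.001,"tz":0,"wx":0,"wy":0,"wz":0},{"tx":0,"ty":0,"tz":0,"wx":0,"wy":0,"wz":0},{"tx":0,"ty":0,"tz":0,"wx":0,"wy":0,"wz":0},{"tx":0,"ty":0,"tz":0,"wx":0,"wy":0,"wz":0}]' 
python3 to.py 517.9 74.2 190
python3 - <<'E'
from h import *
w=snap('wrist');s=arm.sense()
P,_,_=pts(w);Q=(P-s['tcp_pos'])@s['tcp_rot']
c=w['color'].astype(int)
m=(w['depth']>0)&(abs(Q[...,1])<8)&(Q[...,2]>5)&(Q[...,2]<30)&(Q[...,0]>25)&(Q[...,0]<100)
q=Q[m];print(len(q),q.min(0).round(1),q.max(0).round(1))
from numpy import polyfit
print('z vs x',polyfit(q[:,0],q[:,2],1),'y vs x',polyfit(q[:,0],q[:,1],1))
v,u=np.nonzero(m);print(u.min(),u.max(),v.min(),v.max())
# anything of hood roof / pins
print('x percentiles',np.percentile(q[:,0],[0,2,98,99.5,100]))
X,Y,Z=P[...,0],P[...,1],P[...,2]
r=(Z>130)&(Z<150)&(Y>150)&(w['depth']>0);print('roofpts',r.sum(), P[r].min(0) if r.sum() else '')
E
```

```text
time_s: 11.32
tcp_pos: [518.5, 75.6, 252.3]
tcp_rot: [[-0.731, -0.682, 0.0], [-0.682, 0.731, 0.001], [-0.001, 0.001, -1.0]]
wrist_force: [-0.6, 0.2, -2.9]
gripper_width: 11.1
t 11.32 pos [518.5  75.6 252.3] yaw_y 133.0 tiltz [ 1.0e-04  1.2e-03 -1.0e+00] delta tool [ 1.4 -0.6 62.3] f [-0.6  0.2 -2.9] w 11.1 q [ 0.05 -0.08  1.7   0.    1.52 -2.28]
1790 [25.  -3.6 15.9] [67.8  5.1 28.9]
z vs x [ 0.01974758 17.90657018] y vs x [-0.0062395   1.39372707]
311 330 165 264
x percentiles [25.04048698 26.02370602 67.35036806 67.67675623 67.76900009]
roofpts 1106 [424.83160174 171.66008978 130.06932036]
```

```bash

python3 - <<'E'
from h import *
w=load('wrist');s=arm.sense()
P,_,_=pts(w);Q=(P-s['tcp_pos'])@s['tcp_rot']
for x0 in range(25,68,7):
    m=(w['depth']>0)&(abs(Q[...,1]-.7)<2.5)&(Q[...,2]>10)&(Q[...,2]<30)&(abs(Q[...,0]-x0-3)<3.5); print(x0+3,m.sum(),np.percentile(Q[m][:,2],[5,25,50]).round(1))
E
python3 -m pendant '[{"tx":0,"ty":0,"tz":0.005,"wx":0,"wy":0,"wz":0},{"tx":0,"ty":0,"tz":0.012,"wx":0,"wy":0,"wz":0},{"tx":0,"ty":0,"tz":0.015,"wx":0,"wy":0,"wz":0},{"tx":0,"ty":0,"tz":0.015,"wx":0,"wy":0,"wz":0},{"tx":0,"ty":0,"tz":0.01,"wx":0,"wy":0,"wz":0},{"tx":0,"ty":0,"tz":0.005,"wx":0,"wy":0,"wz":0},{"tx":0,"ty":0,"tz":0,"wx":0,"wy":0,"wz":0},{"tx":0,"ty":0,"tz":0,"wx":0,"wy":0,"wz":0},{"tx":0,"ty":0,"tz":0,"wx":0,"wy":0,"wz":0}]' 
python3 to.py 542.9 98.1 190
python3 - <<'E'
from h import *
a=snap('scene');b=snap('top')
c=lambda s,x,y,w,h:cv2.resize(s['color'][y:y+h,x:x+w,::-1],(400,600),interpolation=cv2.INTER_CUBIC)
for n,p in(('pinU',(603.9,155,112)),('pinL',(603.9,155,40))): print(n,proj(a,p),proj(b,p))
cv2.imwrite('pics/c6.png',np.hstack([c(a,295,180,50,75),c(b,250,170,50,75)]))
E
```

```text
28 168 [17.5 18.1 18.4]
35 179 [17.5 17.9 18.4]
42 185 [17.4 18.  18.4]
49 191 [17.4 17.9 18.4]
56 197 [17.3 18.  18.4]
63 205 [17.3 17.9 18.3]
70 59 [18.5 19.2 20. ]
time_s: 12.12
tcp_pos: [518.8, 75.9, 191.1]
tcp_rot: [[-0.731, -0.683, 0.001], [-0.683, 0.731, 0.001], [-0.002, 0.0, -1.0]]
wrist_force: [0.5, -0.2, -2.2]
gripper_width: 11.1
t 12.12 pos [518.8  75.9 191.1] yaw_y 133.06 tiltz [ 0.0014  0.0013 -1.    ] delta tool [-32.8  -0.2   1.2] f [ 0.5 -0.2 -2.2] w 11.1 q [ 0.05 -0.04  1.77  0.    1.41 -2.28]
pinU (np.float64(314.1013952776342), np.float64(212.96668932008077)) (np.float64(275.1352101950844), np.float64(197.14273864434873))
pinL (np.float64(314.12727587924644), np.float64(230.51602562128775)) (np.float64(277.570331665598), np.float64(202.44492632805753))
```

View pics/c6.png

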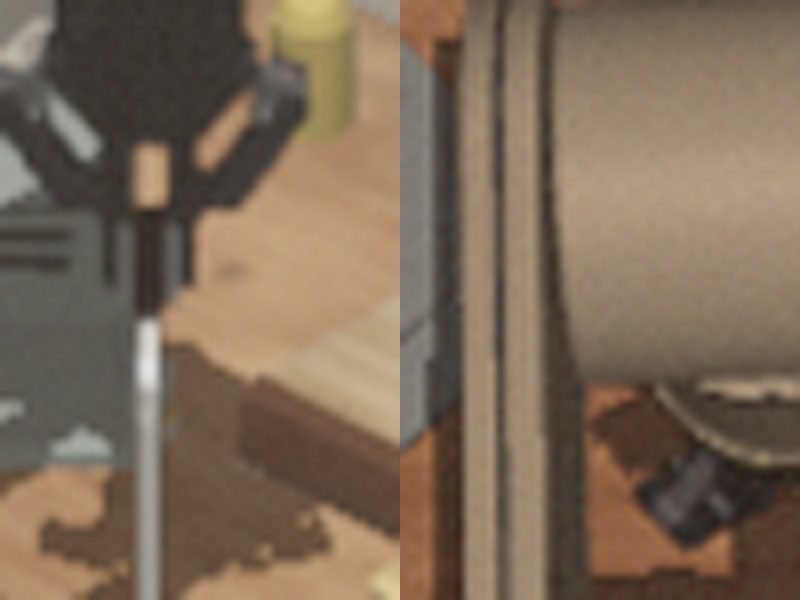

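The door hangs level and edge-on. Predicted pin feet match the pins seen in the first pictures to within about 0.6 px. I move in over the pins, still lifted about 30 mm.

```bash

python3 -m pendant '[{"tx":-0.003,"ty":0,"tz":0.001,"wx":0,"wy":0,"wz":0},{"tx":-0.005,"ty":0,"tz":0,"wx":0,"wy":0,"wz":0},{"tx":-0.006,"ty":0,"tz":0,"wx":0,"wy":0,"wz":0},{"tx":-0.006,"ty":0,"tz":0,"wx":0,"wy":0,"wz":0},{"tx":-0.006,"ty":0,"tz":0,"wx":0,"wy":0,"wz":0},{"tx":-0.004,"ty":0,"tz":0,"wx":0,"wy":0,"wz":0},{"tx":-0.003,"ty":0,"tz":0,"wx":0,"wy":0,"wz":0},{"tx":0,"ty":0,"tz":0,"wx":0,"wy":0,"wz":0},{"tx":0,"ty":0,"tz":0,"wx":0,"wy":0,"wz":0},{"tx":0,"ty":0,"tz":0,"wx":0,"wy":0,"wz":0}]' 
python3 to.py 542.9 98.1 174
```

```text
time_s: 13.05
tcp_pos: [542.2, 98.2, 189.1]
tcp_rot: [[-0.731, -0.683, -0.001], [-0.683, 0.731, 0.001], [-0.0, 0.001, -1.0]]
wrist_force: [-0.5, 0.7, -3.4]
gripper_width: 10.9
t 13.05 pos [542.2  98.2 189.1] yaw_y 133.06 tiltz [-5.0e-04  1.1e-03 -1.0e+00] delta tool [-0.4 -0.6 15.1] f [-0.5  0.7 -3.4] w 10.9 q [ 0.09  0.04  1.7   0.    1.41 -2.24]
```

```bash

python3 -m pendant '[{"tx":-0.0004,"ty":-0.0005,"tz":0.002,"wx":0,"wy":0,"wz":0},{"tx":0,"ty":0,"tz":0.003,"wx":0,"wy":0,"wz":0},{"tx":0,"ty":0,"tz":0.003,"wx":0,"wy":0,"wz":0},{"tx":0,"ty":0,"tz":0.002,"wx":0,"wy":0,"wz":0},{"tx":0,"ty":0,"tz":0.0015,"wx":0,"wy":0,"wz":0},{"tx":0,"ty":0,"tz":0.0015,"wx":0,"wy":0,"wz":0},{"tx":0,"ty":0,"tz":0.0015,"wx":0,"wy":0,"wz":0},{"tx":0,"ty":0,"tz":0.0015,"wx":0,"wy":0,"wz":0},{"tx":0,"ty":0,"tz":0,"wx":0,"wy":0,"wz":0},{"tx":0,"ty":0,"tz":0,"wx":0,"wy":0,"wz":0}]' 
python3 to.py 542.9 98.1 160; python3 -c "
from rig import arm;print(arm.sense()['torque'])"
```

```text
time_s: 13.88
tcp_pos: [543.0, 98.2, 173.1]
tcp_rot: [[-0.731, -0.683, -0.0], [-0.683, 0.731, 0.001], [-0.001, 0.001, -1.0]]
wrist_force: [-0.7, 0.5, -2.5]
gripper_width: 11.5
t 13.88 pos [543.   98.2 173.1] yaw_y 133.06 tiltz [-2.0e-04  1.2e-03 -1.0e+00] delta tool [ 0.1 -0.1 13.1] f [-0.7  0.5 -2.5] w 11.5 q [ 0.09  0.05  1.72  0.    1.38 -2.24]
[0.00234478 0.02891463 0.0126523 ]
```

```bash

python3 -m pendant '[{"tx":0,"ty":0,"tz":0.001,"wx":0,"wy":0,"wz":0},{"tx":0,"ty":0,"tz":0.0015,"wx":0,"wy":0,"wz":0},{"tx":0,"ty":0,"tz":0.0015,"wx":0,"wy":0,"wz":0},{"tx":0,"ty":0,"tz":0.001,"wx":0,"wy":0,"wz":0},{"tx":0,"ty":0,"tz":0,"wx":0,"wy":0,"wz":0}]' 
python3 -m pendant '[{"tx":0,"ty":0,"tz":0.001,"wx":0,"wy":0,"wz":0},{"tx":0,"ty":0,"tz":0.001,"wx":0,"wy":0,"wz":0},{"tx":0,"ty":0,"tz":0.001,"wx":0,"wy":0,"wz":0},{"tx":0,"ty":0,"tz":0,"wx":0,"wy":0,"wz":0}]' 
python3 to.py 542.9 98.1 160; python3 -c "
from rig import arm;print(arm.sense()['torque'])"
```

```text
time_s: 14.3
tcp_pos: [543.1, 98.0, 168.0]
tcp_rot: [[-0.731, -0.683, 0.0], [-0.683, 0.731, 0.001], [-0.001, 0.001, -1.0]]
wrist_force: [-0.0, -1.6, -3.1]
gripper_width: 11.1
time_s: 14.63
tcp_pos: [543.0, 98.0, 165.1]
tcp_rot: [[-0.731, -0.683, -0.0], [-0.683, 0.731, 0.001], [-0.001, 0.001, -1.0]]
wrist_force: [1.3, -1.9, -3.0]
gripper_width: 11.2
t 14.63 pos [543.   98.  165.1] yaw_y 133.04 tiltz [-0.e+00  9.e-04 -1.e+00] delta tool [0.1 0.1 5.1] f [ 1.3 -1.9 -3. ] w 11.2 q [ 0.09  0.06  1.72  0.    1.36 -2.24]
[-0.59590078 -0.21685688 -0.18919341]
```

Slight lateral force (about 2 N along tool -y) with no rise in vertical force, so the knuckles are on the pins. I ease 0.5 mm that way and finish the descent.

```bash

python3 -m pendant '[{"tx":0,"ty":-0.0005,"tz":0.001,"wx":0,"wy":0,"wz":0},{"tx":0,"ty":0,"tz":0.001,"wx":0,"wy":0,"wz":0},{"tx":0,"ty":0,"tz":0.001,"wx":0,"wy":0,"wz":0},{"tx":0,"ty":0,"tz":0.001,"wx":0,"wy":0,"wz":0},{"tx":0,"ty":0,"tz":0,"wx":0,"wy":0,"wz":0}]' 
python3 -m pendant '[{"tx":0,"ty":0,"tz":0.0007,"wx":0,"wy":0,"wz":0},{"tx":0,"ty":0,"tz":0.0007,"wx":0,"wy":0,"wz":0},{"tx":0,"ty":0,"tz":0,"wx":0,"wy":0,"wz":0}]' 
python3 to.py 542.9 98.1 160; python3 -c "
from rig import arm;print(arm.sense()['torque'])"
```

```text
time_s: 15.05
tcp_pos: [543.3, 97.9, 160.9]
tcp_rot: [[-0.731, -0.683, -0.0], [-0.683, 0.731, 0.001], [-0.001, 0.001, -1.0]]
wrist_force: [1.2, -1.5, -2.8]
gripper_width: 11.2
time_s: 15.3
tcp_pos: [543.4, 97.8, 159.9]
tcp_rot: [[-0.731, -0.683, -0.0], [-0.683, 0.731, 0.001], [-0.001, 0.001, -1.0]]
wrist_force: [-0.3, -3.2, -2.3]
gripper_width: 10.9
t 15.3 pos [543.4  97.8 159.9] yaw_y 133.06 tiltz [-0.      0.0012 -1.    ] delta tool [ 0.2  0.5 -0.1] f [-0.3 -3.2 -2.3] w 10.9 q [ 0.08  0.06  1.73  0.    1.35 -2.24]
[-0.54650282 -0.01207925 -0.15359431]
```

```bash

python3 -m pendant '[{"tx":0,"ty":0,"tz":0.0005,"wx":0,"wy":0,"wz":0},{"tx":0,"ty":0,"tz":0.0005,"wx":0,"wy":0,"wz":0},{"tx":0,"ty":0,"tz":0,"wx":0,"wy":0,"wz":0}]' 
python3 -m pendant '[{"tx":0,"ty":0,"tz":0.0005,"wx":0,"wy":0,"wz":0},{"tx":0,"ty":0,"tz":0.0005,"wx":0,"wy":0,"wz":0},{"tx":0,"ty":0,"tz":0,"wx":0,"wy":0,"wz":0}]' 
python3 to.py 542.9 98.1 160
```

```text
time_s: 15.55
tcp_pos: [543.5, 97.7, 159.7]
tcp_rot: [[-0.731, -0.683, 0.0], [-0.683, 0.731, 0.001], [-0.001, 0.0, -1.0]]
wrist_force: [-4.4, -5.5, 5.2]
gripper_width: 10.7
time_s: 15.8
tcp_pos: [543.5, 97.5, 159.6]
tcp_rot: [[-0.731, -0.683, 0.001], [-0.683, 0.731, 0.001], [-0.001, -0.0, -1.0]]
wrist_force: [-8.8, -7.2, 11.2]
gripper_width: 11.3
t 15.8 pos [543.5  97.5 159.6] yaw_y 133.07 tiltz [ 6.e-04  6.e-04 -1.e+00] delta tool [ 0.1  0.8 -0.4] f [-8.8 -7.2 11.2] w 11.3 q [ 0.08  0.06  1.73  0.    1.35 -2.24]
```

Seated: vertical force turns to +11 N at TCP z 159.6 against 160 expected. I relax the push and let go.

```bash

python3 -m pendant '[{"tx":0,"ty":0,"tz":-0.001,"wx":0,"wy":0,"wz":0},{"tx":0,"ty":0,"tz":0,"wx":0,"wy":0,"wz":0}]' 
python3 -m pendant '[{"tx":0,"ty":0,"tz":0,"wx":0,"wy":0,"wz":0},{"tx":0,"ty":0,"tz":0,"wx":0,"wy":0,"wz":0},{"tx":0,"ty":0,"tz":0,"wx":0,"wy":0,"wz":0},{"tx":0,"ty":0,"tz":0,"wx":0,"wy":0,"wz":0},{"tx":0,"ty":0,"tz":0,"wx":0,"wy":0,"wz":0},{"tx":0,"ty":0,"tz":0,"wx":0,"wy":0,"wz":0},{"tx":0,"ty":0,"tz":0,"wx":0,"wy":0,"wz":0},{"tx":0,"ty":0,"tz":0,"wx":0,"wy":0,"wz":0}]' 0.05
python3 to.py 542.9 98.1 160
python3 - <<'E'
from h import *
w=snap('wrist');s=arm.sense()
P,_,_=pts(w);Q=(P-s['tcp_pos'])@s['tcp_rot']
for x0 in (28,42,56):
    m=(w['depth']>0)&(abs(Q[...,1]-.7)<2.5)&(Q[...,2]>10)&(Q[...,2]<30)&(abs(Q[...,0]-x0)<3.5)
    print(x0,m.sum(),P[m].mean(0).round(1))
E
```

```text
time_s: 15.97
tcp_pos: [543.4, 97.7, 159.7]
tcp_rot: [[-0.731, -0.683, 0.0], [-0.683, 0.731, 0.001], [-0.001, 0.0, -1.0]]
wrist_force: [-4.0, -5.0, 5.8]
gripper_width: 11.3
time_s: 16.63
tcp_pos: [543.3, 98.0, 158.8]
tcp_rot: [[-0.731, -0.683, -0.0], [-0.683, 0.731, 0.001], [-0.001, 0.001, -1.0]]
wrist_force: [-0.0, -0.7, -1.1]
gripper_width: 50.3
t 16.63 pos [543.3  98.  158.8] yaw_y 133.06 tiltz [-2.0e-04  1.3e-03 -1.0e+00] delta tool [ 0.2  0.4 -1.2] f [-0.  -0.7 -1.1] w 50.3 q [ 0.08  0.06  1.73  0.    1.35 -2.24]
28 158 [522.4  79.2 137.8]
42 169 [512.1  69.8 137.3]
56 165 [501.7  60.2 136.7]
```

Released. The door stands with its top edge about 3 mm low at the outer part, which is sag within the knuckle clearance. Next I push it shut with closed fingers on the lug from outside, along an arc about the pin.

```bash

python3 -m pendant '[{"tx":0,"ty":0,"tz":-0.006,"wx":0,"wy":0,"wz":0},{"tx":0,"ty":0,"tz":-0.015,"wx":0,"wy":0,"wz":0},{"tx":0,"ty":0,"tz":-0.015,"wx":0,"wy":0,"wz":0},{"tx":0,"ty":0,"tz":-0.014,"wx":0,"wy":0,"wz":0},{"tx":0,"ty":0,"tz":0,"wx":0,"wy":0,"wz":0}]'
python3 -m pendant '[{"tx":0,"ty":-0.015,"tz":0,"wx":0,"wy":0,"wz":0},{"tx":0,"ty":-0.015,"tz":0,"wx":0,"wy":0,"wz":0},{"tx":0,"ty":0,"tz":0,"wx":0,"wy":0,"wz":0},{"tx":0,"ty":0,"tz":0,"wx":0,"wy":0,"wz":0},{"tx":0,"ty":0,"tz":0,"wx":0,"wy":0,"wz":0},{"tx":0,"ty":0,"tz":0.01,"wx":0,"wy":0,"wz":0},{"tx":0,"ty":0,"tz":0.015,"wx":0,"wy":0,"wz":0},{"tx":0,"ty":0,"tz":0.013,"wx":0,"wy":0,"wz":0},{"tx":0,"ty":0,"tz":0,"wx":0,"wy":0,"wz":0},{"tx":0,"ty":0,"tz":0,"wx":0,"wy":0,"wz":0}]' 0.0 
python3 to.py 542.9 98.1 160
python3 - <<'E'
from h import *
w=snap('wrist');s=arm.sense();b=snap('top');a=snap('scene')
c=lambda s,x,y,w,h:cv2.resize(s['color'][y:y+h,x:x+w,::-1],(400,300),interpolation=cv2.INTER_CUBIC)
cv2.imwrite('pics/c7.png',np.hstack([c(w,0,0,640,480),c(a,260,165,100,75)]))
E
```

```text
time_s: 17.1
tcp_pos: [545.2, 98.0, 212.8]
tcp_rot: [[-0.731, -0.683, 0.006], [-0.683, 0.731, 0.002], [-0.005, -0.003, -1.0]]
wrist_force: [0.1, -0.4, 1.2]
gripper_width: 50.1
time_s: 17.93
tcp_pos: [562.6, 76.1, 169.0]
tcp_rot: [[-0.73, -0.683, -0.003], [-0.683, 0.73, 0.001], [0.002, 0.003, -1.0]]
wrist_force: [0.2, 0.7, 1.0]
gripper_width: 0.5
t 17.93 pos [562.6  76.1 169. ] yaw_y 133.08 tiltz [-0.0034  0.0011 -1.    ] delta tool [-0.7 29.5  9.1] f [0.2 0.7 1. ] w 0.5 q [ 0.04  0.1   1.67  0.    1.37 -2.28]
```

View pics/c7.png

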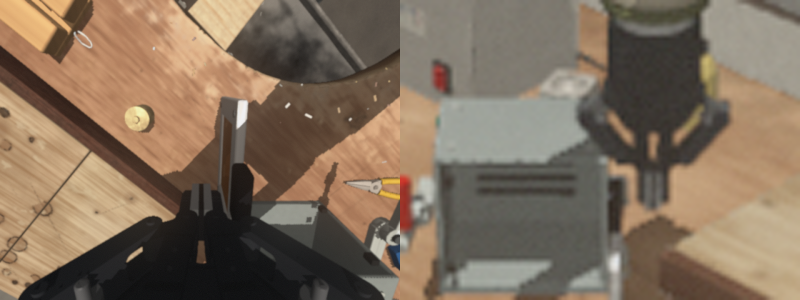

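The wrist view shows the hung door at (235,150) with the closed fingers just beside the lug, on the outer side. I push it along the arc.

```bash

python3 -m pendant '[{"tx":0,"ty":0.0045,"tz":0,"wx":0,"wy":0,"wz":0},{"tx":0,"ty":0.0045,"tz":0,"wx":0,"wy":0,"wz":0},{"tx":0.0015,"ty":0.0074,"tz":0,"wx":0,"wy":0,"wz":5},{"tx":0.0015,"ty":0.0074,"tz":0,"wx":0,"wy":0,"wz":5},{"tx":0.0015,"ty":0.0074,"tz":0,"wx":0,"wy":0,"wz":5},{"tx":0.0015,"ty":0.0074,"tz":0,"wx":0,"wy":0,"wz":5},{"tx":0.0015,"ty":0.0074,"tz":0,"wx":0,"wy":0,"wz":5},{"tx":0.0015,"ty":0.0074,"tz":0,"wx":0,"wy":0,"wz":5},{"tx":0.0015,"ty":0.0074,"tz":0,"wx":0,"wy":0,"wz":5},{"tx":0.0015,"ty":0.0074,"tz":0,"wx":0,"wy":0,"wz":5},{"tx":0.0015,"ty":0.0074,"tz":0,"wx":0,"wy":0,"wz":5}]'
python3 to.py 542.9 98.1 160
python3 -m pendant '[{"tx":0.0015,"ty":0.0074,"tz":0,"wx":0,"wy":0,"wz":5},{"tx":0.0015,"ty":0.0074,"tz":0,"wx":0,"wy":0,"wz":5},{"tx":0.0015,"ty":0.0074,"tz":0,"wx":0,"wy":0,"wz":5},{"tx":0.0015,"ty":0.0074,"tz":0,"wx":0,"wy":0,"wz":5},{"tx":0.0015,"ty":0.0074,"tz":0,"wx":0,"wy":0,"wz":5},{"tx":0.0015,"ty":0.0074,"tz":0,"wx":0,"wy":0,"wz":5},{"tx":0,"ty":0,"tz":0,"wx":0,"wy":0,"wz":0}]'
python3 to.py 542.9 98.1 160
```

```text
time_s: 19.0
tcp_pos: [519.9, 137.8, 171.5]
tcp_rot: [[-0.999, 0.038, 0.001], [0.038, 0.999, 0.001], [-0.001, 0.001, -1.0]]
wrist_force: [-0.7, 0.6, -0.0]
gripper_width: -0.0
t 19.0 pos [519.9 137.8 171.5] yaw_y 87.82 tiltz [ 9.0e-04  1.4e-03 -1.0e+00] delta tool [-24.5 -38.8  11.4] f [-0.7  0.6 -0. ] w -0.0 q [ 0.16  0.01  1.76  0.    1.37 -1.37]
time_s: 19.58
tcp_pos: [522.5, 183.3, 171.5]
tcp_rot: [[-0.847, 0.532, 0.001], [0.532, 0.847, 0.002], [0.0, 0.002, -1.0]]
wrist_force: [0.0, 0.2, -0.7]
gripper_width: 0.4
t 19.58 pos [522.5 183.3 171.5] yaw_y 57.89 tiltz [ 9.e-04  2.e-03 -1.e+00] delta tool [-62.5 -61.3  11.4] f [ 0.   0.2 -0.7] w 0.4 q [ 0.24  0.06  1.71  0.    1.37 -0.77]
```

```bash

python3 -m pendant '[{"tx":0.0015,"ty":0.0074,"tz":0,"wx":0,"wy":0,"wz":5},{"tx":0.0015,"ty":0.0074,"tz":0,"wx":0,"wy":0,"wz":5},{"tx":0.0012,"ty":0.006,"tz":0,"wx":0,"wy":0,"wz":4},{"tx":0,"ty":0.002,"tz":0,"wx":0,"wy":0,"wz":0},{"tx":0,"ty":0,"tz":0,"wx":0,"wy":0,"wz":0}]'
python3 to.py 542.9 98.1 160
python3 - <<'E'
from h import *
w=snap('wrist');a=snap('scene')
c=lambda s,x,y,w,h:cv2.resize(s['color'][y:y+h,x:x+w,::-1],(400,300),interpolation=cv2.INTER_CUBIC)
cv2.imwrite('pics/c8.png',np.hstack([c(w,0,0,640,480),c(a,250,165,100,75)]))
E
```

```text
time_s: 20.0
tcp_pos: [533.0, 202.5, 171.2]
tcp_rot: [[-0.699, 0.715, 0.0], [0.715, 0.699, 0.001], [0.001, 0.001, -1.0]]
wrist_force: [-0.7, 0.5, 0.5]
gripper_width: 0.3
t 20.0 pos [533.  202.5 171.2] yaw_y 44.33 tiltz [ 2.0e-04  1.3e-03 -1.0e+00] delta tool [-81.7 -65.9  11. ] f [-0.7  0.5  0.5] w 0.3 q [ 0.27  0.1   1.67  0.    1.37 -0.5 ]
```

View pics/c8.png

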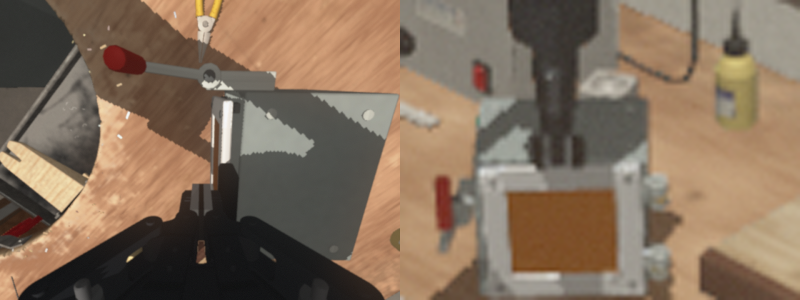

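The door is nearly shut, with both knuckles on their brackets at scene crop (655,185) and (655,255). I press on until the stops answer.

```bash

python3 -m pendant '[{"tx":0,"ty":0.002,"tz":0,"wx":0,"wy":0,"wz":1.1},{"tx":0,"ty":0.002,"tz":0,"wx":0,"wy":0,"wz":0},{"tx":0,"ty":0,"tz":0,"wx":0,"wy":0,"wz":0}]'
python3 -m pendant '[{"tx":0,"ty":0.0015,"tz":0,"wx":0,"wy":0,"wz":0},{"tx":0,"ty":0.0015,"tz":0,"wx":0,"wy":0,"wz":0},{"tx":0,"ty":0,"tz":0,"wx":0,"wy":0,"wz":0}]'
python3 to.py 542.9 98.1 160
```

```text
time_s: 20.35
tcp_pos: [534.3, 203.6, 170.9]
tcp_rot: [[-0.681, 0.732, -0.004], [0.732, 0.681, -0.002], [0.002, -0.004, -1.0]]
wrist_force: [-10.7, -7.6, 8.0]
gripper_width: -0.0
time_s: 20.6
tcp_pos: [534.9, 204.1, 170.8]
tcp_rot: [[-0.681, 0.732, -0.008], [0.732, 0.681, -0.005], [0.002, -0.009, -1.0]]
wrist_force: [-21.5, -16.7, 16.7]
gripper_width: 0.5
t 20.6 pos [534.9 204.1 170.8] yaw_y 42.94 tiltz [-0.0084 -0.0048 -1.    ] delta tool [-83.1 -66.2  11.2] f [-21.5 -16.7  16.7] w 0.5 q [ 0.28  0.12  1.65 -0.    1.38 -0.47]
```

The stops answer with about 27 N and the tool is parallel to the hood (yaw 42.9° against 43.2°). I back off, rise, go round to the outer side of the bar post, and check the door angle.

```bash

python3 -m pendant '[{"tx":0,"ty":0,"tz":0,"wx":0,"wy":0,"wz":0},{"tx":0,"ty":-0.003,"tz":0,"wx":0,"wy":0,"wz":0},{"tx":0,"ty":-0.006,"tz":0,"wx":0,"wy":0,"wz":0},{"tx":0,"ty":-0.01,"tz":0,"wx":0,"wy":0,"wz":0},{"tx":0,"ty":-0.005,"tz":-0.015,"wx":0,"wy":0,"wz":0},{"tx":0,"ty":-0.005,"tz":-0.02,"wx":0,"wy":0,"wz":0},{"tx":0,"ty":0,"tz":-0.015,"wx":0,"wy":0,"wz":0},{"tx":0.02,"ty":-0.004,"tz":0,"wx":0,"wy":0,"wz":0},{"tx":0.02,"ty":-0.004,"tz":0,"wx":0,"wy":0,"wz":0},{"tx":0.02,"ty":-0.004,"tz":0,"wx":0,"wy":0,"wz":0},{"tx":0.02,"ty":-0.004,"tz":0,"wx":0,"wy":0,"wz":0},{"tx":0.02,"ty":-0.004,"tz":0,"wx":0,"wy":0,"wz":0},{"tx":0.024,"ty":-0.001,"tz":0,"wx":0,"wy":0,"wz":0},{"tx":0,"ty":0,"tz":0,"wx":0,"wy":0,"wz":0},{"tx":0,"ty":0,"tz":0,"wx":0,"wy":0,"wz":0}]'
python3 to.py 413.5 260.1 155
cat > d.py <<'E'
from h import *
for n in('wrist','top'):
    w=snap(n);P,_,_=pts(w);H=P-np.array([593.9,262.1,0]);t=np.radians(43.2)
    x=H[...,0]*np.cos(t)+H[...,1]*np.sin(t);y=-H[...,0]*np.sin(t)+H[...,1]*np.cos(t);z=P[...,2]
    m=(z>133)&(z<147)&(x<-57.5)&(x>-110)&(abs(y)<72)
    l=(z>155)&(z<175)&(x<-40)&(x>-110)&(abs(y)<30)
    c=w['color'].astype(int);r=(c[...,0]>110)&(c[...,1]<60)&(c[...,2]<60)&(z>155)&(z<180)&(abs(x+110)<60)&(abs(y-60)<60)
    print(n,m.sum(),l.sum())
    if m.sum()>20:print(' panel x,y mean',x[m].mean().round(1),y[m].mean().round(1),'yrange',y[m].min().round(1),y[m].max().round(1),'slope',np.polyfit(y[m],x[m],1).round(3),'z',z[m].mean().round(1))
    if l.sum()>5:print(' lug',x[l].mean().round(1),y[l].mean().round(1))
    if r.sum()>3:
        px,py=x[r].mean(),y[r].mean();print(' post',px.round(1),py.round(1),'bar',np.arctan2(-(px+80),-(py-86)).round(2))
    m=(z>15)&(z<60)&(abs(P[...,0]-584)<40)&(abs(P[...,1]+8)<40)
    if n=='top':
        print(' pot',P[m].mean(0).round(1));b=(c[...,2]>c[...,0]+40)&(abs(P[...,0]-475)<50)&(abs(P[...,1]-455)<60);print(' wax',P[b].mean(0).round(1))
E
python3 d.py
```

```text
time_s: 21.85
tcp_pos: [416.5, 264.4, 221.2]
tcp_rot: [[-0.683, 0.73, 0.001], [0.73, 0.683, 0.002], [0.001, 0.002, -1.0]]
wrist_force: [0.1, -0.3, -0.4]
gripper_width: -0.1
t 21.85 pos [416.5 264.4 221.2] yaw_y 43.09 tiltz [ 7.0e-04  1.6e-03 -1.0e+00] delta tool [-1.1 -5.2 66.2] f [ 0.1 -0.3 -0.4] w -0.1 q [ 0.46 -0.15  1.82  0.    1.47 -0.29]
wrist 209 0
 panel x,y mean -84.7 61.4 yrange 51.8 68.1 slope [-2.0000e-03 -8.4543e+01] z 136.0
top 122 86
 panel x,y mean -76.9 -3.7 yrange -69.3 66.4 slope [ -0.131 -77.413] z 139.0
 lug -77.4 0.1
 post -133.9 93.6 bar 1.71
 pot [585.1  -6.7  35.2]
 wax [nan nan nan]d.py:15: RuntimeWarning: Mean of empty slice.
  print(' pot',P[m].mean(0).round(1));b=(c[...,2]>c[...,0]+40)&(abs(P[...,0]-475)<50)&(abs(P[...,1]-455)<60);print(' wax',P[b].mean(0).round(1))
  ret = um.true_divide(
```

The rebound left the door 0.13 rad open. I push it shut again, measure while holding, hold longer, and back off slowly.

```bash

python3 -m pendant '[{"tx":-0.02,"ty":0.003,"tz":0,"wx":0,"wy":0,"wz":0},{"tx":-0.02,"ty":0.003,"tz":0,"wx":0,"wy":0,"wz":0},{"tx":-0.02,"ty":0.003,"tz":0,"wx":0,"wy":0,"wz":0},{"tx":-0.02,"ty":0.003,"tz":0,"wx":0,"wy":0,"wz":0},{"tx":-0.02,"ty":0.003,"tz":0,"wx":0,"wy":0,"wz":0},{"tx":-0.018,"ty":0.003,"tz":0,"wx":0,"wy":0,"wz":0},{"tx":0,"ty":0,"tz":0.01,"wx":0,"wy":0,"wz":0},{"tx":0,"ty":0,"tz":0.02,"wx":0,"wy":0,"wz":0},{"tx":0,"ty":0,"tz":0.02,"wx":0,"wy":0,"wz":0},{"tx":0,"ty":0,"tz":0.002,"wx":0,"wy":0,"wz":0},{"tx":0,"ty":0.005,"tz":0,"wx":0,"wy":0,"wz":0},{"tx":0,"ty":0.005,"tz":0,"wx":0,"wy":0,"wz":0},{"tx":0,"ty":0.005,"tz":0,"wx":0,"wy":0,"wz":0},{"tx":0,"ty":0.004,"tz":0,"wx":0,"wy":0,"wz":0},{"tx":0,"ty":0.003,"tz":0,"wx":0,"wy":0,"wz":0},{"tx":0,"ty":0.002,"tz":0,"wx":0,"wy":0,"wz":0},{"tx":0,"ty":0.002,"tz":0,"wx":0,"wy":0,"wz":0},{"tx":0,"ty":0.001,"tz":0,"wx":0,"wy":0,"wz":0},{"tx":0,"ty":0.001,"tz":0,"wx":0,"wy":0,"wz":0},{"tx":0,"ty":0,"tz":0,"wx":0,"wy":0,"wz":0}]'
python3 to.py 413.5 260.1 155
python3 d.py 2>/dev/null
```

```text
time_s: 23.62
tcp_pos: [529.9, 207.8, 169.3]
tcp_rot: [[-0.681, 0.732, -0.003], [0.732, 0.681, -0.001], [0.001, -0.003, -1.0]]
wrist_force: [-10.1, -6.9, 8.6]
gripper_width: -0.2
t 23.62 pos [529.9 207.8 169.3] yaw_y 42.95 tiltz [-0.0031 -0.0013 -1.    ] delta tool [117.6 -49.5  14.6] f [-10.1  -6.9   8.6] w -0.2 q [ 0.28  0.1   1.67 -0.    1.37 -0.47]
wrist 1819 3034
 panel x,y mean -66.0 43.6 yrange 5.6 68.7 slope [ 9.0000e-03 -6.6413e+01] z 137.7
 lug -73.7 13.2
 post -134.0 94.4 bar 1.73
top 53 0
 panel x,y mean -66.1 8.1 yrange -69.2 67.2 slope [-6.0000e-03 -6.6027e+01] z 138.1
 pot [584.9  -6.6  35.1]
 wax [473.9 458.7  17.8]
```

Held: panel at x = -66.0 with slope under 0.01 rad, so it is fully shut. I hold it briefly and retreat slowly.

```bash

python3 -m pendant '[{"tx":0,"ty":0,"tz":0,"wx":0,"wy":0,"wz":0},{"tx":0,"ty":0,"tz":0,"wx":0,"wy":0,"wz":0},{"tx":0,"ty":0,"tz":0,"wx":0,"wy":0,"wz":0},{"tx":0,"ty":-0.0005,"tz":0,"wx":0,"wy":0,"wz":0},{"tx":0,"ty":-0.0005,"tz":0,"wx":0,"wy":0,"wz":0},{"tx":0,"ty":-0.0005,"tz":0,"wx":0,"wy":0,"wz":0},{"tx":0,"ty":-0.0005,"tz":0,"wx":0,"wy":0,"wz":0},{"tx":0,"ty":-0.0005,"tz":0,"wx":0,"wy":0,"wz":0},{"tx":0,"ty":-0.0005,"tz":0,"wx":0,"wy":0,"wz":0},{"tx":0,"ty":-0.0005,"tz":0,"wx":0,"wy":0,"wz":0},{"tx":0,"ty":-0.0005,"tz":0,"wx":0,"wy":0,"wz":0},{"tx":0,"ty":-0.0005,"tz":0,"wx":0,"wy":0,"wz":0},{"tx":0,"ty":-0.0005,"tz":0,"wx":0,"wy":0,"wz":0},{"tx":0,"ty":-0.001,"tz":0,"wx":0,"wy":0,"wz":0},{"tx":0,"ty":-0.001,"tz":0,"wx":0,"wy":0,"wz":0},{"tx":0,"ty":-0.005,"tz":0,"wx":0,"wy":0,"wz":0},{"tx":0,"ty":-0.01,"tz":0,"wx":0,"wy":0,"wz":0},{"tx":0,"ty":-0.005,"tz":-0.015,"wx":0,"wy":0,"wz":0},{"tx":0,"ty":0,"tz":-0.02,"wx":0,"wy":0,"wz":0},{"tx":0,"ty":0,"tz":-0.015,"wx":0,"wy":0,"wz":0}]'
python3 -m pendant '[{"tx":0.015,"ty":-0.003,"tz":0,"wx":0,"wy":0,"wz":0},{"tx":0.02,"ty":-0.004,"tz":0,"wx":0,"wy":0,"wz":0},{"tx":0.02,"ty":-0.004,"tz":0,"wx":0,"wy":0,"wz":0},{"tx":0.02,"ty":-0.004,"tz":0,"wx":0,"wy":0,"wz":0},{"tx":0.02,"ty":-0.004,"tz":0,"wx":0,"wy":0,"wz":0},{"tx":0.023,"ty":-0.004,"tz":0,"wx":0,"wy":0,"wz":0},{"tx":0,"ty":0,"tz":0,"wx":0,"wy":0,"wz":0},{"tx":0,"ty":0,"tz":0,"wx":0,"wy":0,"wz":0}]'
python3 to.py 413.5 260.1 155
python3 d.py 2>/dev/null
```

```text
time_s: 25.38
tcp_pos: [510.8, 190.0, 219.9]
tcp_rot: [[-0.681, 0.732, -0.0], [0.732, 0.681, 0.001], [0.001, 0.001, -1.0]]
wrist_force: [-0.4, -0.6, 1.5]
gripper_width: -0.1
time_s: 26.05
tcp_pos: [412.6, 261.7, 218.4]
tcp_rot: [[-0.683, 0.73, -0.001], [0.73, 0.683, 0.001], [0.001, 0.0, -1.0]]
wrist_force: [0.2, 0.1, 0.4]
gripper_width: -0.0
t 26.05 pos [412.6 261.7 218.4] yaw_y 43.09 tiltz [-6.0e-04  1.1e-03 -1.0e+00] delta tool [-1.8 -0.4 63.4] f [0.2 0.1 0.4] w -0.0 q [ 0.46 -0.16  1.83  0.    1.47 -0.29]
wrist 110 0
 panel x,y mean -74.7 65.8 yrange 61.4 69.1 slope [-3.4000e-02 -7.2417e+01] z 135.9
top 120 86
 panel x,y mean -70.8 -3.4 yrange -69.3 66.8 slope [-6.1000e-02 -7.0981e+01] z 138.9
 lug -71.1 0.7
 post -134.4 93.4 bar 1.71
 pot [585.2  -6.8  35.6]
 wax [nan nan nan]
```

The door is at 0.06 rad, inside the limit, and the bar will press it further in. Now I go down beside the post and swing the bar across.

```bash

python3 -m pendant '[{"tx":0,"ty":0,"tz":0.02,"wx":0,"wy":0,"wz":0},{"tx":0,"ty":0,"tz":0.025,"wx":0,"wy":0,"wz":0},{"tx":0,"ty":0,"tz":0.018,"wx":0,"wy":0,"wz":0},{"tx":0,"ty":0,"tz":0,"wx":0,"wy":0,"wz":0},{"tx":-0.006,"ty":0,"tz":0,"wx":0,"wy":0,"wz":0},{"tx":-0.006,"ty":0,"tz":0,"wx":0,"wy":0,"wz":0},{"tx":-0.0083,"ty":-0.0018,"tz":0,"wx":0,"wy":0,"wz":0},{"tx":-0.0083,"ty":-0.0018,"tz":0,"wx":0,"wy":0,"wz":0},{"tx":-0.0083,"ty":-0.0018,"tz":0,"wx":0,"wy":0,"wz":0},{"tx":-0.0075,"ty":0.0017,"tz":0,"wx":0,"wy":0,"wz":0},{"tx":-0.0075,"ty":0.0017,"tz":0,"wx":0,"wy":0,"wz":0},{"tx":-0.0075,"ty":0.0017,"tz":0,"wx":0,"wy":0,"wz":0}]'
python3 to.py 413.5 260.1 155
python3 -m pendant '[{"tx":-0.0063,"ty":0.0045,"tz":0,"wx":0,"wy":0,"wz":0},{"tx":-0.0063,"ty":0.0045,"tz":0,"wx":0,"wy":0,"wz":0},{"tx":-0.0063,"ty":0.0045,"tz":0,"wx":0,"wy":0,"wz":0},{"tx":-0.005,"ty":0.005,"tz":0,"wx":0,"wy":0,"wz":0},{"tx":-0.004,"ty":0.005,"tz":0,"wx":0,"wy":0,"wz":0},{"tx":-0.002,"ty":0.004,"tz":0,"wx":0,"wy":0,"wz":0},{"tx":-0.001,"ty":0.003,"tz":0,"wx":0,"wy":0,"wz":0},{"tx":0,"ty":0,"tz":0,"wx":0,"wy":0,"wz":0}]'
python3 to.py 413.5 260.1 155
python3 d.py 2>/dev/null
```

```text
time_s: 27.15
tcp_pos: [455.1, 216.9, 156.2]
tcp_rot: [[-0.681, 0.732, 0.0], [0.732, 0.681, 0.001], [0.001, 0.001, -1.0]]
wrist_force: [-0.6, -0.0, 0.1]
gripper_width: 0.0
t 27.15 pos [455.1 216.9 156.2] yaw_y 42.94 tiltz [ 3.0e-04  1.4e-03 -1.0e+00] delta tool [59.9 -1.   1.3] f [-0.6 -0.   0.1] w 0.0 q [ 0.34 -0.07  1.86  0.    1.34 -0.41]
time_s: 27.82
tcp_pos: [498.2, 215.7, 155.9]
tcp_rot: [[-0.681, 0.732, -0.0], [0.732, 0.681, 0.001], [0.001, 0.001, -1.0]]
wrist_force: [0.6, 0.9, 0.4]
gripper_width: 0.3
t 27.82 pos [498.2 215.7 155.9] yaw_y 42.95 tiltz [-0.      0.0011 -1.    ] delta tool [ 90.2 -31.8   0.9] f [0.6 0.9 0.4] w 0.3 q [ 0.31  0.04  1.76  0.    1.34 -0.44]
wrist 2385 146
 panel x,y mean -75.6 43.9 yrange 19.1 68.8 slope [ 3.7000e-02 -7.7266e+01] z 138.6
 lug -102.0 25.9
 post -81.4 35.5 bar 0.03
top 42 0
 panel x,y mean -67.4 -50.9 yrange -68.8 -32.5 slope [-5.2000e-02 -7.0096e+01] z 139.6
 pot [585.1  -6.7  35.4]
 wax [473.7 458.7  17. ]
```

```bash

python3 -m pendant '[{"tx":0,"ty":0.002,"tz":0,"wx":0,"wy":0,"wz":0},{"tx":0,"ty":0.002,"tz":0,"wx":0,"wy":0,"wz":0},{"tx":0,"ty":0,"tz":0,"wx":0,"wy":0,"wz":0}]'
python3 -m pendant '[{"tx":0,"ty":0.002,"tz":0,"wx":0,"wy":0,"wz":0},{"tx":0,"ty":0.001,"tz":0,"wx":0,"wy":0,"wz":0},{"tx":0,"ty":0,"tz":0,"wx":0,"wy":0,"wz":0}]'
python3 d.py 2>/dev/null
```

```text
time_s: 28.17
tcp_pos: [498.9, 216.8, 155.7]
tcp_rot: [[-0.681, 0.732, -0.004], [0.732, 0.681, -0.002], [0.001, -0.005, -1.0]]
wrist_force: [-10.5, -10.3, 6.7]
gripper_width: 0.1
time_s: 28.42
tcp_pos: [499.4, 217.1, 155.6]
tcp_rot: [[-0.681, 0.732, -0.009], [0.732, 0.681, -0.006], [0.002, -0.01, -1.0]]
wrist_force: [-21.1, -20.1, 16.5]
gripper_width: -0.1
wrist 2432 143
 panel x,y mean -74.8 43.7 yrange 20.0 69.0 slope [ 3.6000e-02 -7.6389e+01] z 138.6
 lug -99.9 26.1
 post -80.4 35.9 bar 0.01
top 46 0
 panel x,y mean -67.3 -49.4 yrange -69.1 -28.8 slope [ -0.071 -70.85 ] z 139.4
 pot [585.2  -7.   34.8]
 wax [473.8 458.5  17.9]
```

At its end stop (29 N, post angle about 0.01). I back off slowly, rise clear and check.

```bash

python3 -m pendant '[{"tx":0,"ty":-0.001,"tz":0,"wx":0,"wy":0,"wz":0},{"tx":0,"ty":-0.001,"tz":0,"wx":0,"wy":0,"wz":0},{"tx":0,"ty":-0.001,"tz":0,"wx":0,"wy":0,"wz":0},{"tx":0,"ty":-0.001,"tz":0,"wx":0,"wy":0,"wz":0},{"tx":0,"ty":-0.001,"tz":0,"wx":0,"wy":0,"wz":0},{"tx":0,"ty":-0.001,"tz":0,"wx":0,"wy":0,"wz":0},{"tx":0,"ty":-0.002,"tz":0,"wx":0,"wy":0,"wz":0},{"tx":0,"ty":-0.006,"tz":0,"wx":0,"wy":0,"wz":0},{"tx":0,"ty":-0.015,"tz":0,"wx":0,"wy":0,"wz":0},{"tx":0,"ty":-0.015,"tz":-0.01,"wx":0,"wy":0,"wz":0},{"tx":0,"ty":-0.01,"tz":-0.03,"wx":0,"wy":0,"wz":0},{"tx":0,"ty":-0.01,"tz":-0.03,"wx":0,"wy":0,"wz":0},{"tx":0.02,"ty":-0.02,"tz":-0.02,"wx":0,"wy":0,"wz":0},{"tx":0.03,"ty":-0.02,"tz":0,"wx":0,"wy":0,"wz":0},{"tx":0.03,"ty":-0.02,"tz":0,"wx":0,"wy":0,"wz":0},{"tx":0.03,"ty":0,"tz":0,"wx":0,"wy":0,"wz":0},{"tx":0.03,"ty":0,"tz":0,"wx":0,"wy":0,"wz":0},{"tx":0,"ty":0,"tz":0,"wx":0,"wy":0,"wz":0},{"tx":0,"ty":0,"tz":0,"wx":0,"wy":0,"wz":0}]'
python3 d.py 2>/dev/null
python3 - <<'E'
from h import *
a=snap('scene');b=load('top')
c=lambda s,x,y,w,h:cv2.resize(s['color'][y:y+h,x:x+w,::-1],(400,300),interpolation=cv2.INTER_CUBIC)
cv2.imwrite('pics/c9.png',np.hstack([c(b,190,160,120,90),c(a,250,165,100,75)]))
E
```

```text
time_s: 30.1
tcp_pos: [315.8, 239.0, 246.3]
tcp_rot: [[-0.684, 0.73, 0.001], [0.73, 0.684, 0.002], [0.001, 0.002, -1.0]]
wrist_force: [-0.3, -0.1, -0.9]
gripper_width: -0.2
wrist 324 0
 panel x,y mean -71.0 56.4 yrange 39.2 70.0 slope [-3.6000e-02 -6.9022e+01] z 136.4
top 110 91
 panel x,y mean -69.3 -4.7 yrange -69.0 66.9 slope [-3.8000e-02 -6.9491e+01] z 138.6
 lug -70.0 2.8
 post -81.9 28.8 bar 0.03
 pot [585.4  -7.1  35.1]
 wax [473.7 458.5  17.7]
```

View pics/c9.png

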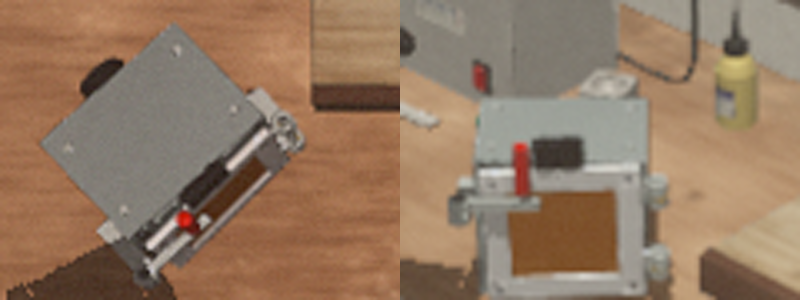

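Door shut behind the bar (0.04 rad), bar at about 0.03 rad, knuckles on their brackets, arm clear. I hand it in.

```bash
python3 -c "
from rig import arm;print(arm.close_job())"
```

```text
the job is handed in; nothing more can be done
None
```

The guard door is hung, shut and locked, and the job was handed in at about 30 s of the 72 s allowed. It reported no verdict.

**What I did:** I swung the bar out to about 1.7 rad and took the larger door from its stand by the lug. I lowered it wide open onto both pins; the seat answered at TCP z 159.6 against 160 expected, and I let go. Then I pushed the door shut and swung the bar back to its end stop.

**Last checks (camera):**
- **Door:** 0.04 rad from parallel, limit 0.08; it rests against the bar.
- **Bar:** about 0.03 rad, limit 0.2.
- **Knuckles:** on their pins by the seat contact and the pictures; I did not measure the 5 mm directly. The door sags slightly within its hinge clearance: its top edge reads about 138–139 mm against 142 expected.
- **Bystanders:** the pot moved less than 1 mm and the wax did not move measurably. The arm is clear.

**What did not go to plan:**
- The last joint ran into its range stop (-2.66) while turning the door. The tool tilted by about 1°, and I corrected that before hanging the door.
- After the first push the door rebounded to 0.13 rad. I pushed it shut again; held, it measured under 0.01 rad. After a slow retreat it stood at 0.06 rad until the bar pressed it in.

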